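# Lock a test-rig strut with a hairpin clip

### The job

The strut of the test rig is held in its clevis bracket by a loose steel pin that still needs its retainer. Take the larger of the two hairpin clips out of the stand, feel for the cross hole in the pin's free end, and gently slide the clip's straight leg down through it until the sprung leg snaps shut round the shank; then let go. Leave the small clip in the stand.

Things in the scene. Friction and masses are not known exactly. Their poses are not given: they have to be found in the camera images.
- bracket: Clevis bracket fixed to the table: base 100 x 80 x 8 mm, two slotted lugs 88 mm high, a horizontal steel pin 20 mm in diameter along x, its height set by clamped bushes. Free end at about x = +24 mm, outer lug's face at x = -20, disc head at -95. A strut 26 mm wide runs from between the lugs 215 mm to -y. Nothing is taller than 97 mm. Origin: on the table under the nominal cross hole; z up.
- hole_nominal (a point): Point fixed to the bracket (its axes), 75 mm up: the nominal centre of the pin at its cross hole. The true centre is exact in y but up to 12 mm off along x (the pin floats lengthwise, about 25 N shifts it) and up to 6 mm higher or lower (clamped, firm). The hole is vertical, 7 x 7 mm, through the shank, its mouth on the crown 10 mm above the true centre.
- clip: Larger hairpin clip, 5 mm steel wire, 60 g, upright in a slot of the stand, coil up. Origin: on the straight leg's axis (z, up to the coil), mid-height of the pocket that hugs the shank. The sprung leg lies at +y in the y-z plane; x is square to it. Home: origin on the pin's centre line at the hole, leg upright, y-z plane square to the pin, sprung leg on either side.
- clip_coil (a point): Centre of the clip's coil, 7 mm to +y and 44 mm above the clip's origin. The coil is 26 mm in diameter and 10 mm thick along the clip's x, with flat faces: grip it from above with the fingers closing along the clip's x.
- clip_tip (a point): Cut end (chamfered to 3 mm) of the straight leg, 28 mm below the clip's origin; the sprung leg's flared toe ends level with it, 15 mm to +y. The leg (5 mm) has 1 mm play each side in the hole.
- clip_leg (a joint): Spread of the sprung leg about the coil, rad: 0 at rest and when home, about 0.08 as its neck (8 mm to +y, 10 mm below the origin) passes the shank. Pushing the neck past takes about 5 to 12 N downwards, easing 8 to 3 mm before home; at home the arc above the shank is a hard stop within about 1 mm. Over 20 N on the pin would bend the wire.
- stand: Grey plastic clip stand fixed to the table, 50 (x) x 130 (y) x 40 mm high, with two slots 6.5 (x) x 24 (y) mm, 25 mm deep, at y = +35 mm and -35 mm, one clip in each. Origin: centre of its underside, z up.
- small_clip: The smaller spare clip (same shape at 65 percent, 3 mm wire, 49 mm high overall), standing in the other slot of the stand. To be left there. Origin about 18 mm above its tips.

How it is judged:
On the way, in this order (a step that is already met when the one before it is completed fails the run):
1. the large clip is lifted out of the stand (z of clip_tip in the frame of stand above 0.045 m), for 0.1 s.
2. the tip of the straight leg is started in the cross hole (z of clip_tip in the frame of hole_nominal between -0.037 and 0.001 m and x of clip_tip in the frame of hole_nominal between -0.014 and 0.014 m and y of clip_tip in the frame of hole_nominal between -0.004 and 0.004 m), for 0.1 s.
At the end, for the whole second after the job is handed in: Large clip on the pin with its sprung leg shut round the shank (under 0.02 rad), origin within 8.5 mm in height, 4 mm in y and 14 mm in x of the nominal hole, tilt under 0.3 rad, released, at rest; small clip still in its slot (moved under 15 mm) (z of clip in the frame of hole_nominal between -0.0085 and 0.0085 m and x of clip in the frame of hole_nominal between -0.014 and 0.014 m and y of clip in the frame of hole_nominal between -0.004 and 0.004 m and angle between clip's own z axis and vertical below 0.3 rad and value of joint clip_leg below 0.02 rad and linear speed of clip below 0.02 m/s and z of small_clip in the frame of stand below 0.04 m and distance of small_clip from where it was at the start of the episode below 0.015 m); the robot touches nothing.
It fails at once if the clip presses on the pin or bracket with more than 20 N (contact force between clip and bracket above 20 N).
It fails at once if the small clip is taken out of the stand (z of small_clip in the frame of stand above 0.055 m).
It also fails if it takes over 72 s, if anything falls off the work surface, if the arm or the gripper's body presses on something with over 40 N, if the wrist force passes 120 N, or if a joint passes its speed limit or range.

### The arm

A 6-joint arm with a two-finger parallel gripper is mounted at the origin on the work surface. World frame = base frame: x ahead of the robot, y to its left, z up, the work surface at z = 0. Lengths are in m, angles in rad, forces in N, time in s.
With the tool pointing down it reaches from about 0.3 to 0.775 m from the base axis. Payload 14.6 kg.
Tool frame: the origin (TCP) lies midway between the tips of the shut fingers; the grasp point (between the pads) lies 19 mm behind it; z points along the fingers, y is the line along which they close (so a half turn about z gives the same grasp; the last joint's range is limited). The gripper opens to 94 mm and grips with 3 to 60 N. Pads are 16 mm wide; open, the fingers measure 119 mm over their backs; the gripper's body (75 mm by 177 mm) begins 78 mm behind the grasp point.
Start: joints at [-1.197, 0.3, 1.521, -0, 1.321, -0.067], TCP at [0.235, -0.497, 0.175] pointing down, gripper open.
Joint ranges: [-3.03, 3.03], [-0.79, 2.21], [0.23, 2.52], [-1.04, 4.18], [0, 3.07], [-2.55, 2.55]. Speed limits (rad/s): [2.22, 2.22, 2.57, 3.14, 3.14, 3.14].

### API

Orientations are given as [roll, pitch, yaw] about the fixed x, y, z axes, in that order (R = Rz(yaw) Ry(pitch) Rx(roll)).
In Python, from station import ctrl gives the robot as it stands. The module is installed in compiled form; this text tells all that it offers.
- The arm moves only by the tool servo_tool, never from a script. Its argument "plan" is a list of rows, each a list of 7 numbers: the opening in per cent of the stroke, from 0 (shut) to 100 (fully open), then the shift along the tool's x, y, z in m, then the turn, a rotation vector about the tool's x, y, z in rad. A call has exactly 8 rows; each row shifts and turns the commanded pose from where the row before left it, along the tool's axes as they then stand; what a row does not reach is not made up. A row lasts 1/8 s, in which the tool goes at most 62.5 mm and 10.7 degrees, less where a joint would pass 70% of its speed; a pose out of reach is approached as far as the arm can. A call with a gripper value outside its range is refused whole. The fingers move at their own pace and stop on an object; "force" is the grip in N (left out, the last holds). Time passes only in rows, so rows that do not move let the fingers close, or fill a call up. It gives the time, the measured TCP pose, the force, the opening and the grip force at its end, in the units of the state.
- ctrl.get_obs(): the state, without advancing time (a new reading comes with each control period).
- ctrl.camera(name): name is "scene" or "top" or "wrist"; returns a dict with "pixels" (384x512x3 uint8, red, green, blue), "z_map" (384x512 float32, m along the optical axis (not along the pixel's ray), 0 where there is no reading), "mtx" (3x3 intrinsics, pixels), "dist" ([k1, k2, p1, p2, k3] as OpenCV has them; the pictures are not rectified), "pose" (4x4, takes a point from camera to world coordinates). Camera axes: x right, y up, looking along -z (the intrinsics and any distortion apply to the point x, -y, -z); pixel columns grow to the right and rows downward; lengths in m; the calibration is good to about 2 mm. A picture is of the moment at which its call begins.
- ctrl.hand_in(): hands the job in; it is judged then, once.
The state is a dict: "time_s": time; "qpos": joint angles; "joint_vel": joint speeds; "tau": joint torques, N m; "ee_pos": TCP position; "eef_rot": TCP orientation; "force": force on the tool from outside, world axes, zero at the start; "moment": the same for the moment, N m; "grip_width": finger opening in m; "grip_force": force on a finger pad.
Only numpy, scipy, OpenCV 4.12 (cv2) and the standard library are available. Lean on these libraries where they do the work, as an engineer would, in place of code of your own. Each camera call takes 0.05 s, during which the arm holds its last target. There are 200 camera calls.

## Working session

There is one attempt and no reset: what is moved stays moved. The work goes in short steps, Python scripts to look and compute and a tool call to move; the robot and the scene stay as the last step left them, time stands still between calls to the robot, and variables do not carry over. Pictures are saved under pics/ and viewed, at most 12 in all, crops included, and the job is handed in when it is done.

Besides the shell and the picture viewer there is one more tool, called after "Call:" by a JSON object that holds its "method" and its "body". servo_tool: Moves the arm, as the interface text tells. Its arguments: {"type":"object","properties":{"plan":{"type":"array","items":{"type":"array","items":{"type":"number"}}},"force":{"type":"number"}},"required":["plan"]}

```bash
mkdir -p pics
cat > h.py <<'E'
import numpy as np, cv2
from station import ctrl
def shot(name):
    c=ctrl.camera(name); return c
def cloud(c):
    h,w=c['z_map'].shape
    u,v=np.meshgrid(np.arange(w),np.arange(h))
    p=np.stack([u,v],-1).reshape(-1,1,2).astype(np.float64)
    n=cv2.undistortPoints(p,c['mtx'],c['dist']).reshape(h,w,2)
    z=c['z_map']; P=np.stack([n[...,0]*z,-n[...,1]*z,-z],-1)
    T=np.array(c['pose']); W=P@T[:3,:3].T+T[:3,3]; W[z==0]=np.nan
    return W
def ray(c,uv):
    n=cv2.undistortPoints(np.array(uv,float).reshape(-1,1,2),c['mtx'],c['dist']).reshape(-1,2)
    d=np.c_[n[:,0],-n[:,1],-np.ones(len(n))]@np.array(c['pose'])[:3,:3].T
    return np.array(c['pose'])[:3,3],d
def onz(c,uv,z):
    o,d=ray(c,uv); return o+d*((z-o[2])/d[:,2])[:,None]
def save(c,f,crop=None,s=1):
    im=c['pixels'][...,::-1]
    if crop: im=im[crop[1]:crop[3],crop[0]:crop[2]]
    cv2.imwrite('pics/'+f,cv2.resize(im,None,fx=s,fy=s,interpolation=cv2.INTER_CUBIC))
E
python3 - <<'E'
from h import *
a=shot('top'); b=shot('scene')
im=np.vstack([a['pixels'],b['pixels']]) 
cv2.imwrite('pics/a.png',a['pixels'][...,::-1]); cv2.imwrite('pics/b.png',b['pixels'][...,::-1])
for n,c in(('t',a),('s',b)): np.savez(n+'.npz',**c); print(np.round(c['pose'],3).tolist(),c['mtx'][0,0])
W=cloud(a); print(np.nanmax(W[...,2]))
o=ctrl.get_obs(); print(o['ee_pos'],o['eef_rot'],o['time_s'])
E
```

```text
[[0.001, 0.995, -0.103, 0.527], [-1.0, 0.0, -0.012, 0.058], [-0.012, 0.103, 0.995, 0.728], [0.0, 0.0, 0.0, 1.0]] 405.47501866109025
[[0.077, -0.64, 0.764, 1.092], [0.997, 0.048, -0.061, 0.012], [0.003, 0.767, 0.642, 0.506], [0.0, 0.0, 0.0, 1.0]] 453.57534980549127
0.10304681400020266
[ 0.23456634 -0.49718798  0.17455182] [-3.14059147e+00 -1.58227934e-05  4.40855761e-01] 0.1
```

View pics/a.png

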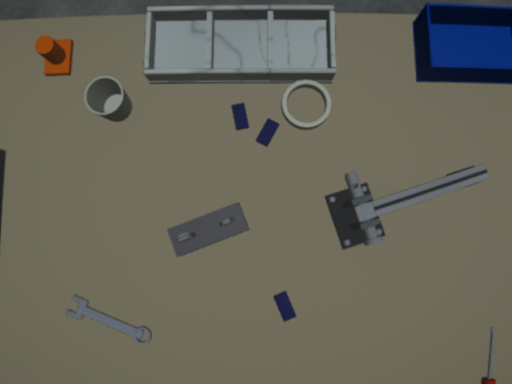

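View pics/b.png

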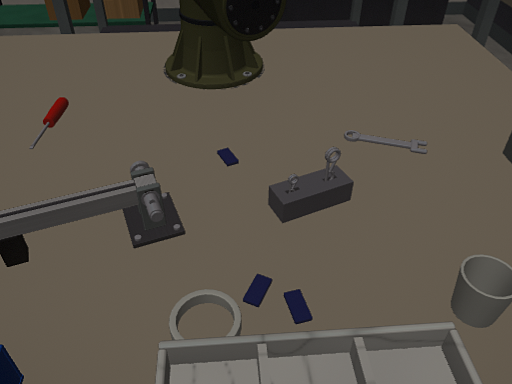

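The top view shows the stand at (208,230), with the large clip's coil near (186,237) and the small one near (226,221). The bracket is at (355,215), with the pin's free end up at (352,175) and the strut running right. The scene view agrees, with the large clip at (332,156).

Run:
```python
from h import *
a=dict(np.load('t.npz')); b=dict(np.load('s.npz'))
def rect(P): 
    r=cv2.minAreaRect((P[:,:2]*1000).astype(np.float32)); return r
for n,c in(('top',a),('scene',b)):
    W=cloud(c); Z=W[...,2]
    # stand approx
    s=np.array([.36+.0,0,0])
    if n=='top': p=W[230,208]; q=W[215,355]; print('stand px',p,'bracket px',q,W[172,352])
    near=lambda p,r: np.hypot(W[...,0]-p[0],W[...,1]-p[1])<r
    m=near(p,.085)&(Z>.035)&(Z<.045); print(n,'stand top',m.sum(),rect(W[m]),Z[m].mean())
    m=near(p,.085)&(Z>.052); P=W[m]; print('clips hi',len(P)); 
    k=m&(Z>.075); print(' large',k.sum(),W[k].mean(0),W[k].max(0),rect(W[k]) if k.sum()>4 else 0)
    m2=near(q,.11)&(Z>.05)&(Z<.11); print('bracket hi',m2.sum(),rect(W[m2]))
    m3=near(q,.09)&(Z>.004)&(Z<.013); print('base',m3.sum(),rect(W[m3]))
t=a['pixels'][...,::-1]; s=b['pixels'][...,::-1]
f=lambda im,x,y,w,h:cv2.resize(im[y:y+h,x:x+w],(400,300),interpolation=cv2.INTER_CUBIC)
cv2.imwrite('pics/c.png',np.vstack([np.hstack([f(t,160,200,100,75),f(t,315,165,100,75)]),np.hstack([f(s,265,140,100,75),f(s,110,155,100,75)])]))
```

```text
stand px [0.5318961  0.14964547 0.04275827] bracket px [ 0.55589656 -0.09169383  0.07390116] [ 0.62503538 -0.0868964   0.08054551]
top stand top 2073 ((533.3980712890625, 151.23182678222656), (50.41897201538086, 129.84718322753906), 21.26224136352539) 0.041894135562229935
clips hi 157
 large 110 [0.52102589 0.18223601 0.09740034] [0.52828676 0.19532214 0.10304681] ((520.9668579101562, 183.48532104492188), (9.925013542175293, 24.79452896118164), 20.872638702392578)
bracket hi 2098 ((580.1209106445312, -140.20892333984375), (119.35327911376953, 112.8699951171875), 16.9155216217041)
base 1489 ((555.8135986328125, -90.01185607910156), (175.40345764160156, 166.95046997070312), 31.38054656982422)
scene stand top 1662 ((535.1007080078125, 152.14889526367188), (53.02101135253906, 131.85888671875), 21.486454010009766) 0.04028667278189488
clips hi 336
 large 177 [0.52428548 0.18300224 0.08912102] [0.53099884 0.19566473 0.10164763] ((522.7853393554688, 183.0160675048828), (11.963112831115723, 24.45073890686035), 16.167160034179688)
bracket hi 2783 ((582.6972045898438, -139.066162109375), (122.41883850097656, 112.58636474609375), 18.30689239501953)
base 1467 ((569.2074584960938, -109.82917785644531), (99.22981262207031, 110.34248352050781), 28.241743087768555)
```

View pics/c.png

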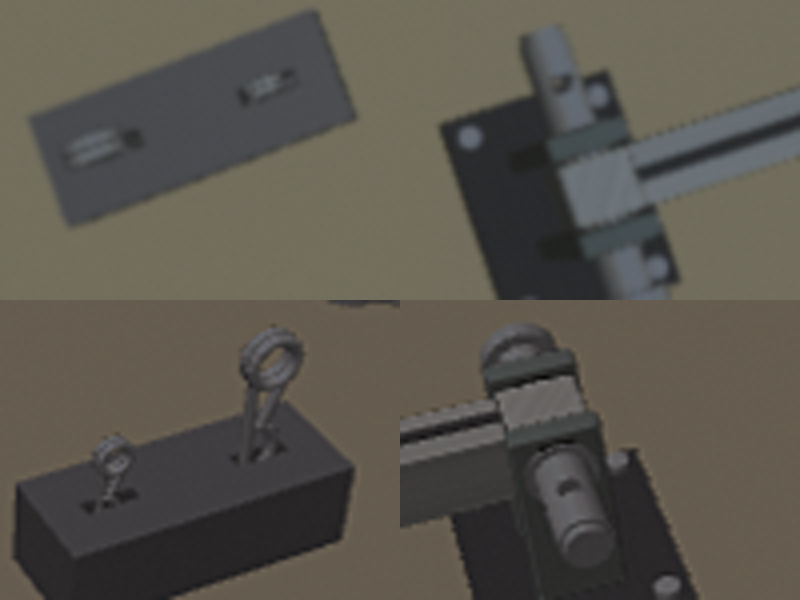

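The enlarged crops show the cross hole on the pin stub at top pixel (355.3,185.5) and scene pixel (152,202). The large clip's straight leg is on the world -y side. Next I'll measure the pin axis, triangulate the hole, and work out the move to the clip.

Run:
```python
from h import *
a=dict(np.load('t.npz')); b=dict(np.load('s.npz'))
o1,d1=ray(a,[355.2,185.5]); o2,d2=ray(b,[152,202]); d1=d1[0]/np.linalg.norm(d1);d2=d2[0]/np.linalg.norm(d2)
s=np.linalg.lstsq(np.c_[d1,-d2],o2-o1,rcond=None)[0]; A=o1+s[0]*d1;B=o2+s[1]*d2
print('hole tri',(A+B)/2,'miss',A-B); print('onz85',onz(a,[355.2,185.5],.083),onz(b,[152,202],.083))
for n,c in(('t',a),('s',b)):
    W=cloud(c); h=(A+B)/2
    m=(np.hypot(W[...,0]-h[0],W[...,1]-h[1])<.035)&(W[...,2]>.06); P=W[m]
    # stub only: beyond lug
    P=P[P[:,0]>h[0]-.02]
    print(n,len(P),P.min(0),P.max(0)); r=cv2.minAreaRect((P[:,:2]*1000).astype(np.float32)); print(r)
    # axis via crown: top points
    print('crown z',np.percentile(P[:,2],[50,80,90,95,99]))
# strut direction: top
W=cloud(a); m=(W[...,2]>.04)&(W[...,2]<.1)&(W[...,1]<-.14)&(W[...,1]>-.32)&(W[...,0]>.5)&(W[...,0]<.72)
print('strut',cv2.minAreaRect((W[m][:,:2]*1000).astype(np.float32)),m.sum())
m=(abs(W[...,2]-.008)<.003)&(np.hypot(W[...,0]-.556,W[...,1]+.09)<.075)
print(m.sum(),cv2.minAreaRect((W[m][:,:2]*1000).astype(np.float32)))
o=ctrl.get_obs(); y=o['eef_rot'][2]
from scipy.spatial.transform import Rotation as R
Rm=R.from_euler('xyz',o['eef_rot']).as_matrix(); print('tool shift to above coil',Rm.T@(np.array([.523,.183,.14])-o['ee_pos']),'turn',-(np.radians(111)-y))
```

```text
hole tri [ 0.60339975 -0.09191285  0.07771887] miss [ 4.85565231e-06 -5.72747041e-04  1.32860675e-04]
onz85 [[ 0.6027866  -0.09099478  0.083     ]] [[ 0.60950393 -0.09033422  0.083     ]]
t 348 [ 0.58351043 -0.11447752  0.06349598] [ 0.62708424 -0.07709484  0.0916076 ]
((602.8936767578125, -94.35614776611328), (49.596065521240234, 25.051990509033203), 19.60800552368164)
crown z [0.07960594 0.08155663 0.0834504  0.08971002 0.09081352]
s 574 [ 0.5834075  -0.11508665  0.06018284] [ 0.62953941 -0.0751927   0.09021049]
((605.2743530273438, -94.59933471679688), (50.278743743896484, 29.971893310546875), 13.64377498626709)
crown z [0.07805825 0.0809457  0.0858064  0.08798757 0.08933514]
strut ((600.1258544921875, -223.1144256591797), (30.144319534301758, 181.367919921875), 17.8697509765625) 1746
1106 ((544.12744140625, -87.18685913085938), (125.98274230957031, 124.65135955810547), 18.211462020874023)
tool shift to above coil [ 0.55110049 -0.49203965  0.03505318] turn -1.4964597084528914
```

Call:
{"method": "servo_tool", "body": {"plan": [[40,0.0345,-0.0308,0,0,0,0],[40,0.0345,-0.0308,0,0,0,0],[40,0.0345,-0.0308,0,0,0,0],[40,0.0345,-0.0308,0,0,0,0],[40,0.0345,-0.0308,0,0,0,0],[40,0.0345,-0.0308,0,0,0,0],[40,0.0345,-0.0308,0,0,0,0],[40,0.0345,-0.0308,0,0,0,0]]}}

```text
time_s: 1.1
ee_pos: [0.3794, -0.1553, 0.175]
eef_rot: [-3.141, 0.0, 0.441]
force: [1.2, -0.1, 0.3]
grip_width: 0.0378
grip_force: 0.0
```

Call:
{"method": "servo_tool", "body": {"plan": [[40,0.0345,-0.0308,0,0,0,0],[40,0.0345,-0.0308,0,0,0,0],[40,0.0345,-0.0308,0,0,0,0],[40,0.0345,-0.0308,0,0,0,0],[40,0.0345,-0.0308,0,0,0,0],[40,0.0345,-0.0308,0,0,0,0],[40,0.0345,-0.0308,0,0,0,0],[40,0.0345,-0.0308,0,0,0,0]]}}

```text
time_s: 2.1
ee_pos: [0.5239, 0.1853, 0.1748]
eef_rot: [-3.142, 0.0, 0.441]
force: [-0.9, 0.1, -0.2]
grip_width: 0.0377
grip_force: 0.0
```

Call:
{"method": "servo_tool", "body": {"plan": [[40,0,0,0,0,0,-0.187],[40,0,0,0,0,0,-0.187],[40,0,0,0,0,0,-0.187],[40,0,0,0,0,0,-0.187],[40,0,0,0,0,0,-0.187],[40,0,0,0,0,0,-0.187],[40,0,0,0,0,0,-0.187],[40,0,0,0,0,0,-0.187]]}}

```text
time_s: 3.1
ee_pos: [0.5235, 0.1838, 0.1747]
eef_rot: [-3.141, -0.0, 1.943]
force: [-0.8, 0.1, -0.1]
grip_width: 0.0374
grip_force: 0.0
```

Run:
```python
from h import *
c=shot('wrist'); save(c,'d.png'); np.savez('w1.npz',**c)
W=cloud(c); Z=W[...,2]
m=(Z>.035)&(Z<.045)&(np.hypot(W[...,0]-.533,W[...,1]-.151)<.085); print('stand',m.sum(),cv2.minAreaRect((W[m][:,:2]*1000).astype(np.float32)))
m=(Z>.08)&(Z<.106)&(np.hypot(W[...,0]-.523,W[...,1]-.183)<.025); print('coil',m.sum(),cv2.minAreaRect((W[m][:,:2]*1000).astype(np.float32)),np.nanmax(Z[m]))
o=ctrl.get_obs(); print(o['ee_pos'],o['eef_rot'],o['time_s'],o['qpos'],o['force'],o['grip_width'],c['pose'])
```

```text
stand 4496 ((532.3277587890625, 151.54193115234375), (50.09135437011719, 130.63392639160156), 21.067882537841797)
coil 262 ((519.7198486328125, 184.10350036621094), (8.491918563842773, 24.777902603149414), 21.305322647094727) 0.10091832195577044
[0.52345335 0.1837178  0.17470626] [-3.14084623e+00 -3.46772635e-05  1.95269922e+00] 3.15 [ 2.71544243e-01  3.11288217e-01  1.50698224e+00 -4.92314739e-05
  1.32406789e+00 -1.10346616e-01] [-0.36968169 -0.33664088  0.9149234 ] 0.03754822644212616 [[ 9.31748951e-01 -3.50087911e-01 -9.63449341e-02  4.94109064e-01]
 [ 3.63102480e-01  8.97842628e-01  2.49068675e-01  2.56019770e-01]
 [-6.93343109e-04 -2.67052561e-01  9.63681716e-01  3.84394262e-01]
 [ 0.00000000e+00  0.00000000e+00  0.00000000e+00  1.00000000e+00]]
```

View pics/d.png

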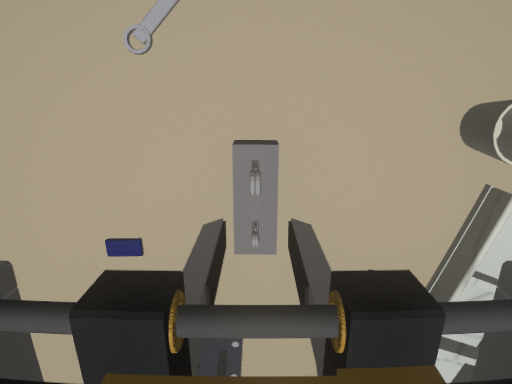

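The wrist view shows the large clip's coil at (255,185), the small clip at (255,235), and the fingers straddling the clip plane. The coil is at about (0.521, 0.1835), so I'll descend and grip it.

Call:
{"method": "servo_tool", "body": {"plan": [[40,0,-0.0025,0.02,0,0,0],[40,0,0,0.02,0,0,0],[40,0,0,0.02,0,0,0],[40,0,0,0.02,0,0,0],[40,0,0,0.015,0,0,0],[40,0,0,0.0115,0,0,0],[40,0,0,0,0,0,0],[25,0,0,0,0,0,0]]}}

```text
time_s: 4.15
ee_pos: [0.5216, 0.183, 0.0691]
eef_rot: [3.141, 0.0, 1.937]
force: [-0.7, -0.1, 1.1]
grip_width: 0.0306
grip_force: 0.0
```

Call:
{"method": "servo_tool", "body": {"plan": [[15,0,0,0,0,0,0],[13,0,0,0,0,0,0],[11,0,0,0,0,0,0],[8,0,0,0,0,0,0],[5,0,0,0,0,0,0],[5,0,0,0,0,0,0],[5,0,0,0,0,0,0],[5,0,0,0,0,0,0]], "force": 30}}

```text
time_s: 5.15
ee_pos: [0.5213, 0.1829, 0.0685]
eef_rot: [-3.142, -0.0, 1.937]
force: [-0.9, -0.3, 0.7]
grip_width: 0.0047
grip_force: 0.0
```

Run:
```python
from h import *
c=shot('wrist'); b=shot('scene')
f=lambda im,x,y,w,h:cv2.resize(im[y:y+h,x:x+w,::-1],(400,300),interpolation=cv2.INTER_CUBIC)
cv2.imwrite('pics/e.png',np.hstack([f(c['pixels'],150,100,240,180),f(b['pixels'],245,80,160,120)]))
print(ctrl.get_obs()['grip_width'])
```

```text
0.004878999933088024
```

View pics/e.png

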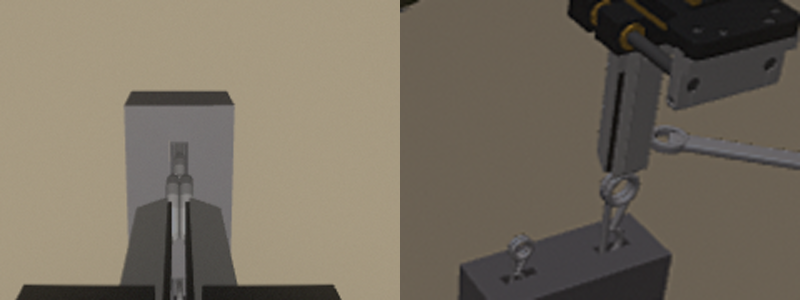

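Run:
```python
from h import *
b=shot('scene'); W=cloud(b); c=shot('wrist'); V=cloud(c)
for y in range(118,164,4):
    print(y,[ '%d:%s'%(x,np.round(W[y,x]*1000).tolist()) for x in (328,333,338,343)])
print('wrist')
for y in range(180,280,8):
    print(y,[ '%d:%s'%(x,np.round(V[y,x]*1000).tolist()) for x in (240,257,275)])
```

```text
118 ['328:[517.0, 171.0, 151.0]', '333:[522.0, 177.0, 154.0]', '338:[540.0, 179.0, 165.0]', '343:[536.0, 187.0, 162.0]']
122 ['328:[516.0, 172.0, 144.0]', '333:[528.0, 176.0, 151.0]', '338:[537.0, 181.0, 156.0]', '343:[536.0, 189.0, 155.0]']
126 ['328:[519.0, 172.0, 139.0]', '333:[528.0, 177.0, 144.0]', '338:[535.0, 182.0, 148.0]', '343:[535.0, 190.0, 148.0]']
130 ['328:[519.0, 172.0, 132.0]', '333:[531.0, 177.0, 139.0]', '338:[536.0, 183.0, 142.0]', '343:[535.0, 190.0, 141.0]']
134 ['328:[523.0, 172.0, 127.0]', '333:[533.0, 177.0, 133.0]', '338:[536.0, 183.0, 135.0]', '343:[533.0, 192.0, 133.0]']
138 ['328:[522.0, 173.0, 119.0]', '333:[534.0, 177.0, 127.0]', '338:[537.0, 184.0, 129.0]', '343:[535.0, 192.0, 127.0]']
142 ['328:[520.0, 174.0, 110.0]', '333:[535.0, 178.0, 120.0]', '338:[537.0, 185.0, 121.0]', '343:[533.0, 194.0, 118.0]']
146 ['328:[522.0, 175.0, 104.0]', '333:[536.0, 179.0, 114.0]', '338:[536.0, 186.0, 113.0]', '343:[534.0, 195.0, 111.0]']
150 ['328:[522.0, 176.0, 97.0]', '333:[530.0, 181.0, 102.0]', '338:[524.0, 191.0, 97.0]', '343:[392.0, 243.0, 1.0]']
154 ['328:[528.
[... 803 characters left out ...]
40.0]', '257:[517.0, 190.0, 97.0]', '275:[539.0, 175.0, 41.0]']
228 ['240:[508.0, 188.0, 114.0]', '257:[519.0, 186.0, 99.0]', '275:[526.0, 195.0, 113.0]']
236 ['240:[509.0, 188.0, 124.0]', '257:[521.0, 181.0, 98.0]', '275:[525.0, 195.0, 125.0]']
244 ['240:[509.0, 189.0, 134.0]', '257:[533.0, 150.0, 40.0]', '275:[525.0, 195.0, 134.0]']
252 ['240:[509.0, 189.0, 143.0]', '257:[536.0, 143.0, 39.0]', '275:[525.0, 195.0, 143.0]']
260 ['240:[510.0, 190.0, 152.0]', '257:[538.0, 136.0, 39.0]', '275:[524.0, 195.0, 151.0]']
268 ['240:[510.0, 189.0, 157.0]', '257:[543.0, 123.0, 27.0]', '275:[524.0, 194.0, 157.0]']
276 ['240:[504.0, 212.0, 204.0]', '257:[543.0, 123.0, 40.0]', '275:[513.0, 216.0, 204.0]']
```

Run:
```python
from h import *
o=ctrl.get_obs(); print({k:np.round(v,4).tolist() for k,v in o.items()})
```

```text
{'time_s': 5.35, 'qpos': [0.2711, 0.4154, 1.6271, 0.0, 1.0992, -0.0949], 'joint_vel': [0.0008, -0.0011, -0.0002, -0.0012, -0.0002, 0.0003], 'tau': [-0.0013, -56.0805, -31.6695, 0.0646, 0.0234, -0.0], 'ee_pos': [0.5213, 0.1829, 0.0685], 'eef_rot': [-3.1416, -0.0, 1.9368], 'force': [0.814, 0.0471, -0.1005], 'moment': [0.0313, -0.0961, 0.031], 'grip_force': 0.0, 'grip_width': 0.0044}
```

The pictures put the fingertips at z≈0.107, about 38 mm higher than the reported TCP, but in line sideways. The body at z≈0.204 agrees, so I'll trust the images: reopen and go down 38 mm more.

Call:
{"method": "servo_tool", "body": {"plan": [[40,0,0,0,0,0,0],[40,0,0,0,0,0,0],[40,0,0,0,0,0,0],[40,0,0,0.01,0,0,0],[40,0,0,0.01,0,0,0],[40,0,0,0.01,0,0,0],[40,0,0,0.008,0,0,0],[40,0,0,0,0,0,0]]}}

```text
time_s: 6.35
ee_pos: [0.521, 0.1828, 0.0298]
eef_rot: [-3.14, -0.0, 1.937]
force: [-0.1, 0.4, 0.7]
grip_width: 0.038
grip_force: 0.0
```

Call:
{"method": "servo_tool", "body": {"plan": [[20,0,0,0,0,0,0],[15,0,0,0,0,0,0],[12,0,0,0,0,0,0],[9,0,0,0,0,0,0],[5,0,0,0,0,0,0],[5,0,0,0,0,0,0],[5,0,0,0,0,0,0],[5,0,0,0,0,0,0]], "force": 30}}

```text
time_s: 7.35
ee_pos: [0.5214, 0.1829, 0.0306]
eef_rot: [3.141, -0.0, 1.937]
force: [-0.7, -0.5, 1.1]
grip_width: 0.0096
grip_force: 30.0
```

Run:
```python
from h import *
b=shot('scene'); W=cloud(b); c=shot('wrist')
f=lambda im,x,y,w,h:cv2.resize(im[y:y+h,x:x+w,::-1],(400,300),interpolation=cv2.INTER_CUBIC)
cv2.imwrite('pics/f.png',np.hstack([f(c['pixels'],150,100,240,180),f(b['pixels'],265,110,120,90)]))
o=ctrl.get_obs(); print({k:np.round(v,4).tolist() for k,v in o.items()})
```

```text
{'time_s': 7.45, 'qpos': [0.2711, 0.4666, 1.6531, -0.0, 1.0217, -0.0949], 'joint_vel': [0.0009, 0.0002, 0.0003, 0.0007, 0.0001, 0.0012], 'tau': [-0.1137, -56.501, -29.5248, 0.0025, 0.0342, -0.0005], 'ee_pos': [0.5214, 0.1829, 0.0306], 'eef_rot': [3.1415, 0.0, 1.9368], 'force': [0.1079, -0.8252, 0.9577], 'moment': [0.01, -0.1065, 0.008], 'grip_force': 30.0, 'grip_width': 0.0094}
```

View pics/f.png

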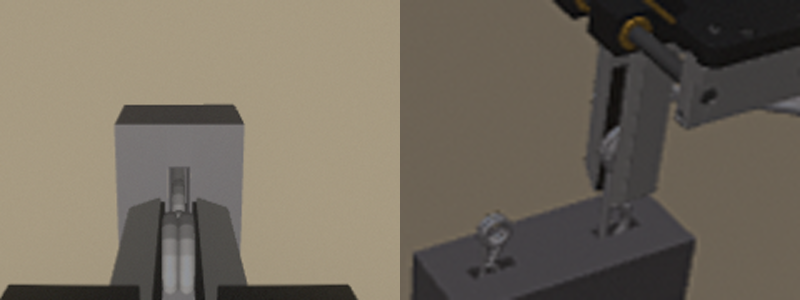

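The clip is gripped: width is 9.5 mm at 30 N and the coil shows between the pads. I'll raise the grip force and lift.

Call:
{"method": "servo_tool", "body": {"plan": [[5,0,0,-0.01,0,0,0],[5,0,0,-0.01,0,0,0],[5,0,0,-0.015,0,0,0],[5,0,0,-0.015,0,0,0],[5,0,0,-0.015,0,0,0],[5,0,0,-0.015,0,0,0],[5,0,0,-0.015,0,0,0],[5,0,0,-0.005,0,0,0]], "force": 45}}

```text
time_s: 8.45
ee_pos: [0.5216, 0.183, 0.1317]
eef_rot: [3.14, 0.0, 1.937]
force: [0.1, -0.9, -0.3]
grip_width: 0.0095
grip_force: 45.0
```

Run:
```python
from h import *
b=shot('scene'); W=cloud(b); a=shot('top'); T=cloud(a)
np.savez('s2.npz',**b)
o=ctrl.get_obs(); print(o['ee_pos'],o['eef_rot'],o['grip_width'])
e=o['ee_pos']
m=(np.hypot(W[...,0]-e[0],W[...,1]-e[1])<.03)&(W[...,2]>.06)&(W[...,2]<.145)
ys,xs=np.where(m); print(xs.min(),xs.max(),ys.min(),ys.max(),W[m].min(0))
for y in range(ys.max()-30,ys.max()+1,3):
    k=np.where(m[y])[0]; 
    if len(k): print(y,k.tolist(),np.round(W[y,k[0]]*1e3),np.round(W[y,k[-1]]*1e3))
# pin axis from top: stub points, midpoint across per slice, hole dark blob
save(b,'g.png',(270,60,390,150),6)
```

```text
[0.52143077 0.18293596 0.13097065] [3.14100167e+00 2.61243951e-05 1.93682006e+00] 0.009440688155005868
330 342 123 140 [0.5182556  0.17520521 0.11731583]
125 [332, 333, 334, 338, 339, 340, 341] [525. 176. 144.] [522. 190. 141.]
128 [332, 333, 334, 336, 337, 338, 339] [525. 176. 139.] [521. 188. 136.]
131 [331, 332, 333, 334, 337, 338, 339] [525. 176. 133.] [523. 189. 131.]
134 [331, 332, 333, 337, 338, 339, 340] [526. 176. 129.] [522. 191. 125.]
137 [330, 331, 332, 333, 338, 339, 340] [524. 175. 122.] [521. 192. 119.]
140 [331, 332] [525. 177. 117.] [527. 178. 118.]
```

View pics/g.png

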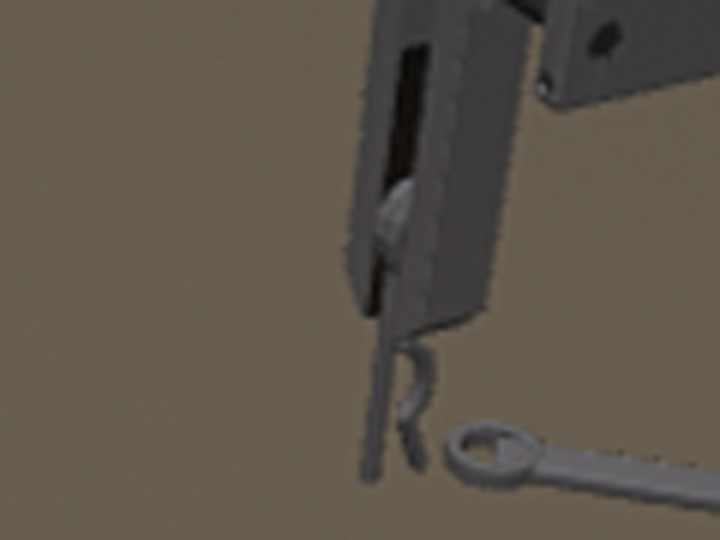

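The clip is off the stand, with its straight leg's tip at scene pixel (332,140), i.e. z≈0.116, and the sprung leg on the +y side. Next I'll carry it over the hole area.

Call:
{"method": "servo_tool", "body": {"plan": [[5,-0.0349,-0.0025,0,0,0,0],[5,-0.0349,-0.0025,0,0,0,0],[5,-0.0349,-0.0025,0,0,0,0],[5,-0.0349,-0.0025,0,0,0,0],[5,-0.0349,-0.0025,0,0,0,0],[5,-0.0349,-0.0025,0,0,0,0],[5,-0.0349,-0.0025,0,0,0,0],[5,-0.0349,-0.0025,0,0,0,0.054]]}}

```text
time_s: 9.55
ee_pos: [0.6025, -0.086, 0.1297]
eef_rot: [-3.14, -0.001, 1.882]
force: [0.2, 0.2, -1.6]
grip_width: 0.0095
grip_force: 45.0
```

Run:
```python
from h import *
b=shot('scene'); c=shot('wrist'); np.savez('s3.npz',**b); np.savez('w3.npz',**c)
o=ctrl.get_obs(); print(o['ee_pos'],o['eef_rot'],o['force'],o['time_s'],np.round(c['pose'],3).tolist())
im=np.vstack([cv2.resize(c['pixels'][110:260,130:390],(780,450)[:2] and (520,300),interpolation=2),cv2.resize(b['pixels'][140:230,90:246],(520,300),interpolation=2)])
cv2.imwrite('pics/h.png',im[...,::-1])
```

```text
[ 0.60260296 -0.08768559  0.12949894] [-3.14039048e+00 -2.05979715e-04  1.87873096e+00] [-0.57733904  0.8107858  -0.4747453 ] 9.65 [[0.954, -0.289, -0.079, 0.579], [0.3, 0.919, 0.255, -0.016], [-0.001, -0.267, 0.964, 0.339], [0.0, 0.0, 0.0, 1.0]]
```

View pics/h.png

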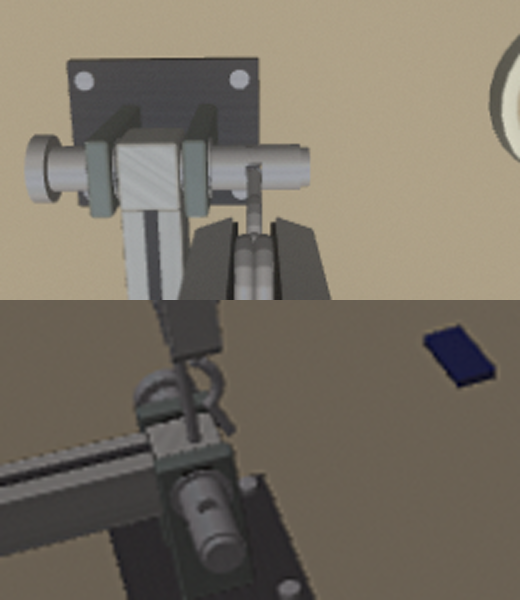

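The wrist view shows the pin stub across the image at crop (215–310,165), with the sprung toe at (254,165) almost over the hole. In the scene view the hole is at crop (207,205), i.e. pixel (152.1,201.5), and the tip at pixel (148.5,181.4). Next I'll fit a cylinder to the stub's depth points.

```bash
cat > fit.py <<'E'
from h import *
from scipy.optimize import least_squares
o=np.array([.605,-.0915])
def fit(W,lo,hi,yaw=None):
    y0=np.radians(17.9)
    d=W[...,:2]-o; s=d@[np.cos(y0),np.sin(y0)]; t=d@[-np.sin(y0),np.cos(y0)]
    m=(s>lo)&(s<hi)&(abs(t)<.013)&(W[...,2]>.055)&(W[...,2]<.092); P=np.c_[s[m],t[m],W[m][:,2]]
    f=lambda p:np.hypot(P[:,1]-p[0]-p[2]*P[:,0],P[:,2]-p[1])-.01
    r=least_squares(f,[0,.071,0],loss='soft_l1',f_scale=.001)
    c=abs(P[:,1]-r.x[0])<.006
    print('n',len(P),'t,z,slope(deg)',r.x[0]*1e3,r.x[1]*1e3,np.degrees(r.x[2]),'rms',np.sqrt(np.mean(r.fun**2))*1e3)
    return r.x,s,t,m
E
python3 - <<'E'
from fit import *
for n in('t','s3','w3'):
    c=dict(np.load(n+'.npz')); W=cloud(c); print(n)
    x,s,t,m=fit(W,-.012,.018)
    # pin end: s at crown strip
    k=(abs(t-x[0])<.005)&(abs(W[...,2]-x[1]-.009)<.004)&(s>0)&(s<.05); print(' end s',np.sort(s[k])[-6:])
E
python3 - <<'E'
from h import *
y0=np.radians(17.9);o=np.array([.605,-.0915])
b=dict(np.load('s3.npz'))
T=b['pose']
def proj(p): 
    q=(np.array(p)-T[:3,3])@T[:3,:3]; return cv2.projectPoints(np.array([[q[0],-q[1],-q[2]]]),np.zeros(3),np.zeros(3),b['mtx'],b['dist'])[0].ravel()
print('tip pred',proj([.6048,-.0944,.1139]),'obs 148.5 181.4')
a=dict(np.load('t.npz'))
for n,c,uv in(('top',a,[355.2,185.5]),('scene',b,[152.1,201.5])):
    for z in(.079,.081,.083):
        p=onz(c,uv,z)[0]; d=p[:2]-o; print(n,z,'s,t',d@[np.cos(y0),np.sin(y0)]*1e3,d@[-np.sin(y0),np.cos(y0)]*1e3)
E
```

```text
t
n 227 t,z,slope(deg) 0.13063660009011244 71.27258492580658 -1.279292046509493 rms 1.4578980785791718
 end s [0.0204805  0.02066692 0.02083396 0.02116485 0.02143856 0.02163206]
s3
n 205 t,z,slope(deg) 0.9837805819290629 70.09926673258616 -0.05963519316138961 rms 1.0404633007988369
 end s [0.02316969 0.02319469 0.02325857 0.02351348 0.02354809 0.02358481]
w3
n 725 t,z,slope(deg) 1.1829796392639957 69.48387897102687 -0.02760762858290467 rms 0.8022440757310071
 end s [0.02068656 0.02068973 0.02069572 0.02071683 0.02072872 0.02076957]
tip pred [146.14059615 182.91268488] obs 148.5 181.4
top 0.079 s,t -1.785609350021867 0.1367780960826297
top 0.081 s,t -1.8682926149535184 0.6489223445350857
top 0.083 s,t -1.9509758798851697 1.1610665929875417
scene 0.079 s,t -0.995326791389383 0.5765111951717957
scene 0.081 s,t 1.331223715738004 0.33273049221100304
scene 0.083 s,t 3.6577742228651715 0.08894978925025203
```

Call:
{"method": "servo_tool", "body": {"plan": [[5,0.001,-0.001,0.005,0,0,0],[5,0,0,0.005,0,0,0],[5,0,0,0.005,0,0,0],[5,0,0,0.005,0,0,0],[5,0,0,0,0,0,0],[5,0,0,0,0,0,0],[5,0,0,0,0,0,0],[5,0,0,0,0,0,0]]}}

```text
time_s: 10.65
ee_pos: [0.6013, -0.0843, 0.1107]
eef_rot: [3.141, 0.0, 1.883]
force: [0.1, 0.9, -0.6]
grip_width: 0.0096
grip_force: 45.0
```

Run:
```python
from fit import *
b=shot('scene'); c=shot('wrist'); np.savez('s4.npz',**b); np.savez('w4.npz',**c)
ob=ctrl.get_obs(); print(ob['ee_pos'],ob['eef_rot'],ob['force'])
for n,c_ in(('s',b),('w',c)):
    W=cloud(c_); d=W[...,:2]-o; y0=np.radians(17.9); s=d@[np.cos(y0),np.sin(y0)]; t=d@[-np.sin(y0),np.cos(y0)]; z=W[...,2]
    m=(abs(s)<.012)&(abs(t)<.03)&(z>.088)&(z<.13)
    for lo in(.090,.098,.106,.114,.122):
        k=m&(z>=lo)&(z<lo+.008)
        for nm,q in(('straight',t<.0075),('sprung',t>=.0075)):
            kk=k&q
            if kk.sum(): print(n,lo,nm,kk.sum(),'s',np.median(s[kk])*1e3,'t',np.median(t[kk])*1e3)
    print('minz',z[m].min())
im=np.hstack([cv2.resize(c['pixels'][150:240,200:300],(400,360),interpolation=2),cv2.resize(b['pixels'][150:240,105:205],(400,360),interpolation=2)])
cv2.imwrite('pics/i.png',im[...,::-1])
```

```text
[ 0.60128489 -0.0843456   0.11060952] [3.14155193e+00 3.17042900e-05 1.88275549e+00] [ 0.19958636  0.09158194 -1.04780379]
s 0.09 straight 4 s -0.26052237574752685 t 2.737904615649652
s 0.09 sprung 2 s 0.4239231420717801 t 15.976595393996384
s 0.098 straight 14 s 0.9412439302303353 t 1.8739214317834811
s 0.098 sprung 19 s 0.9982872961947233 t 15.556122981169192
s 0.106 straight 17 s 0.9059679399067929 t 1.7614656372329554
s 0.106 sprung 18 s 0.8841680120433698 t 11.924507174648491
s 0.114 straight 18 s 0.9907185863385667 t 1.6862960575287123
s 0.114 sprung 22 s 0.8891336641917633 t 12.63313607204993
s 0.122 straight 17 s 1.22931156705673 t 2.045127255544309
s 0.122 sprung 20 s 1.0257240616301935 t 14.765707594430689
minz 0.09595176501821379
w 0.09 sprung 6 s -1.9520938927688816 t 18.757687706711394
w 0.098 sprung 50 s -2.3221209456450764 t 16.98920166120923
w 0.106 sprung 28 s -2.329756820656838 t 14.835922467908647
w 0.114 sprung 9 s -2.3401501910917197 t 17.008265206576347
w 0.122 sprung 56 s -2.6686150395934414 t 16.671014419441182
minz 0.09718290147189645
```

View pics/i.png

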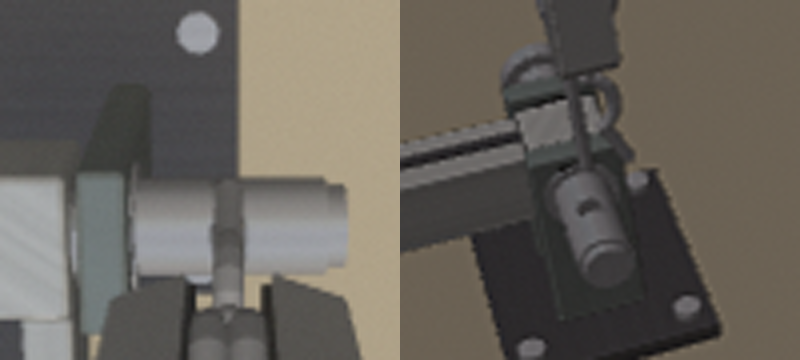

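Wrist view: the pin spans crop (135–345, 180–275), and the toe at (229,180–260) covers the hole with no dark area either side, so it is lined up along the pin. In the scene view the hole is at crop (588,209) and the tip is just above it and behind. I'll refine both with intensity profiles.

Run:
```python
from h import *
for n in('w3','w4'):
    g=dict(np.load(n+'.npz'))['pixels'].sum(2)//3; print(n)
    for r in range(190 if n=='w3' else 194,222,3): print(r,g[r,240:292,].tolist()[8:32])
g=dict(np.load('s4.npz'))['pixels'].sum(2)//3; print('scene cols 143-162')
for r in range(194,212): print(r,g[r,143:163].tolist())
g=dict(np.load('t.npz'))['pixels'].sum(2)//3; print('top cols 344-366')
for r in range(172,196): print(r,g[r,344:366].tolist())
```

```text
w3
190 [140, 138, 137, 138, 141, 136, 141, 139, 137, 137, 136, 136, 136, 139, 140, 140, 140, 141, 140, 139, 140, 142, 141, 140]
193 [157, 156, 156, 157, 136, 88, 74, 76, 76, 76, 78, 86, 126, 153, 158, 158, 156, 156, 158, 157, 157, 156, 157, 156]
196 [155, 155, 155, 155, 135, 102, 86, 87, 89, 91, 91, 89, 105, 149, 156, 156, 154, 156, 155, 155, 156, 157, 154, 154]
199 [160, 159, 158, 158, 158, 125, 88, 87, 89, 89, 89, 86, 80, 150, 159, 160, 158, 160, 161, 160, 159, 158, 159, 159]
202 [149, 148, 148, 149, 148, 116, 87, 87, 89, 91, 90, 87, 108, 142, 148, 149, 149, 150, 148, 149, 148, 147, 146, 148]
205 [144, 143, 145, 143, 145, 119, 89, 88, 88, 91, 89, 87, 107, 149, 154, 155, 156, 156, 155, 155, 155, 155, 156, 155]
208 [147, 154, 157, 155, 152, 117, 83, 73, 77, 78, 75, 74, 93, 147, 155, 156, 154, 154, 155, 156, 156, 155, 155, 154]
211 [75, 75, 74, 75, 76, 74, 77, 81, 83, 85, 83, 82, 89, 145, 155, 154, 155, 156, 155, 154, 156, 155, 156, 153]
214 [154, 156, 152, 154, 154, 108, 88, 88, 93, 93, 94, 89, 88, 146, 154, 155, 154, 155, 156, 153, 156, 153, 155, 155]
217 [154, 154, 155, 154, 155, 1
[... 4785 characters left out ...]
106]
189 [78, 70, 64, 56, 48, 47, 56, 69, 79, 87, 94, 100, 104, 106, 107, 105, 101, 96, 99, 104, 107, 105]
190 [50, 48, 46, 44, 43, 45, 54, 65, 77, 86, 94, 102, 106, 106, 107, 106, 103, 98, 97, 100, 102, 98]
191 [43, 43, 44, 44, 44, 44, 51, 61, 74, 83, 92, 100, 104, 106, 106, 106, 104, 99, 90, 82, 82, 76]
192 [43, 44, 44, 44, 44, 43, 47, 58, 70, 80, 88, 97, 102, 105, 107, 107, 105, 100, 86, 66, 54, 49]
193 [44, 43, 44, 44, 44, 43, 45, 53, 65, 76, 85, 94, 102, 106, 106, 106, 106, 104, 93, 71, 49, 43]
194 [43, 44, 44, 44, 44, 44, 44, 49, 61, 73, 82, 91, 100, 104, 106, 107, 106, 104, 98, 79, 56, 51]
195 [43, 44, 44, 44, 45, 43, 43, 46, 56, 69, 78, 88, 96, 103, 105, 105, 102, 97, 91, 78, 66, 64]
```

Along the pin, the hole's edges (cols 252.3–261.2) are centred on the toe, so only a small correction across the pin is needed. I'll start the descent.

Call:
{"method": "servo_tool", "body": {"plan": [[5,-0.0005,0,0.003,0,0,0],[5,0,0,0.003,0,0,0],[5,0,0,0.003,0,0,0],[5,0,0,0.002,0,0,0],[5,0,0,0.001,0,0,0],[5,0,0,0.0005,0,0,0],[5,0,0,0.0005,0,0,0],[5,0,0,0.0005,0,0,0]]}}

```text
time_s: 11.75
ee_pos: [0.6015, -0.0848, 0.0971]
eef_rot: [3.141, 0.0, 1.883]
force: [-0.4, 0.4, -1.6]
grip_width: 0.0098
grip_force: 45.0
```

Call:
{"method": "servo_tool", "body": {"plan": [[5,0,0,0.0004,0,0,0],[5,0,0,0.0004,0,0,0],[5,0,0,0.0004,0,0,0],[5,0,0,0.0004,0,0,0],[5,0,0,0.0004,0,0,0],[5,0,0,0.0004,0,0,0],[5,0,0,0,0,0,0],[5,0,0,0,0,0,0]]}}

```text
time_s: 12.75
ee_pos: [0.6014, -0.0848, 0.0947]
eef_rot: [3.142, -0.0, 1.883]
force: [-0.8, -0.4, 0.2]
grip_width: 0.0098
grip_force: 45.0
```

Call:
{"method": "servo_tool", "body": {"plan": [[5,0,0,0.0003,0,0,0],[5,0,0,0.0003,0,0,0],[5,0,0,0.0003,0,0,0],[5,0,0,0.0003,0,0,0],[5,0,0,0.0003,0,0,0],[5,0,0,0.0003,0,0,0],[5,0,0,0,0,0,0],[5,0,0,0,0,0,0]]}}

```text
time_s: 13.75
ee_pos: [0.6014, -0.0848, 0.0928]
eef_rot: [-3.142, -0.0, 1.883]
force: [-0.2, -0.0, -0.3]
grip_width: 0.0099
grip_force: 45.0
```

```bash
python3 -c "
from h import *
print(ctrl.get_obs()['force'])"
```

```text
[-0.21044491 -0.04042438 -0.34120074]
```

Call:
{"method": "servo_tool", "body": {"plan": [[5,0,0,0.0004,0,0,0],[5,0,0,0.0004,0,0,0],[5,0,0,0.0004,0,0,0],[5,0,0,0.0004,0,0,0],[5,0,0,0.0004,0,0,0],[5,0,0,0.0004,0,0,0],[5,0,0,0,0,0,0],[5,0,0,0,0,0,0]]}}

```text
time_s: 14.75
ee_pos: [0.6014, -0.0848, 0.0905]
eef_rot: [-3.142, -0.0, 1.883]
force: [0.1, 0.5, -0.3]
grip_width: 0.0097
grip_force: 45.0
```

Call:
{"method": "servo_tool", "body": {"plan": [[5,0,0,0.0005,0,0,0],[5,0,0,0.0005,0,0,0],[5,0,0,0.0005,0,0,0],[5,0,0,0.0005,0,0,0],[5,0,0,0.0005,0,0,0],[5,0,0,0.0005,0,0,0],[5,0,0,0,0,0,0],[5,0,0,0,0,0,0]]}}

```text
time_s: 15.75
ee_pos: [0.6015, -0.0848, 0.0875]
eef_rot: [3.142, 0.0, 1.883]
force: [-0.0, 0.5, 0.2]
grip_width: 0.0096
grip_force: 45.0
```

Run:
```python
from h import *
b=shot('scene'); c=shot('wrist'); np.savez('s5.npz',**b)
o=ctrl.get_obs(); print(o['ee_pos'],o['force'],o['moment'])
im=np.hstack([cv2.resize(c['pixels'][150:240,200:300],(400,360),interpolation=2),cv2.resize(b['pixels'][165:225,120:187],(400,360),interpolation=2)])
cv2.imwrite('pics/j.png',im[...,::-1])
```

```text
[ 0.60144489 -0.08479838  0.08748224] [-0.59892173  0.34961331  0.64254025] [ 0.01134494 -0.09585055  0.01196804]
```

View pics/j.png

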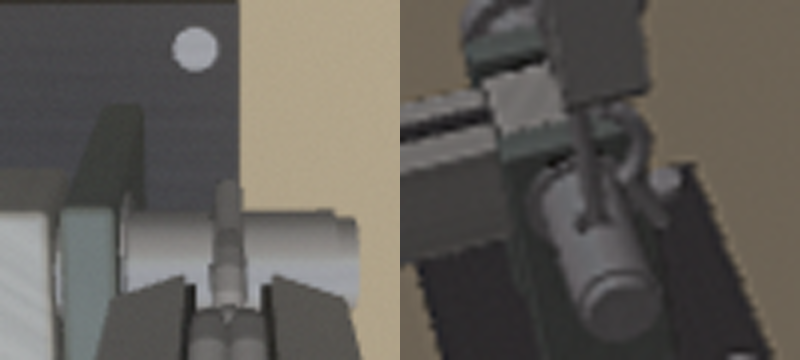

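The scene view shows the leg entering the hole at crop (595,215), with a sliver of dark hole left on its left at (583,222). The leg sits slightly toward +t, so I'll nudge it −0.7 mm and continue.

Call:
{"method": "servo_tool", "body": {"plan": [[5,-0.0004,0,0.0005,0,0,0],[5,-0.0003,0,0.0005,0,0,0],[5,0,0,0.0007,0,0,0],[5,0,0,0.0007,0,0,0],[5,0,0,0.0008,0,0,0],[5,0,0,0.0008,0,0,0],[5,0,0,0,0,0,0],[5,0,0,0,0,0,0]]}}

```text
time_s: 16.85
ee_pos: [0.6017, -0.0855, 0.0835]
eef_rot: [3.142, 0.0, 1.883]
force: [-0.3, -1.0, -1.1]
grip_width: 0.0095
grip_force: 45.0
```

Call:
{"method": "servo_tool", "body": {"plan": [[5,0,0,0.0006,0,0,0],[5,0,0,0.0006,0,0,0],[5,0,0,0.0006,0,0,0],[5,0,0,0.0006,0,0,0],[5,0,0,0.0006,0,0,0],[5,0,0,0.0006,0,0,0],[5,0,0,0,0,0,0],[5,0,0,0,0,0,0]]}}

```text
time_s: 17.85
ee_pos: [0.6017, -0.0855, 0.0799]
eef_rot: [-3.142, 0.0, 1.883]
force: [-0.9, 0.2, -0.5]
grip_width: 0.0097
grip_force: 45.0
```

Call:
{"method": "servo_tool", "body": {"plan": [[5,0,0,0.0006,0,0,0],[5,0,0,0.0006,0,0,0],[5,0,0,0.0006,0,0,0],[5,0,0,0.0006,0,0,0],[5,0,0,0.0006,0,0,0],[5,0,0,0,0,0,0],[5,0,0,0,0,0,0],[5,0,0,0,0,0,0]]}}

```text
time_s: 18.85
ee_pos: [0.6016, -0.0854, 0.0768]
eef_rot: [-3.142, -0.0, 1.883]
force: [-0.4, 1.0, 0.4]
grip_width: 0.0094
grip_force: 45.0
```

Call:
{"method": "servo_tool", "body": {"plan": [[5,0,0,0.0005,0,0,0],[5,0,0,0.0005,0,0,0],[5,0,0,0.0005,0,0,0],[5,0,0,0.0005,0,0,0],[5,0,0,0,0,0,0],[5,0,0,0,0,0,0],[5,0,0,0,0,0,0],[5,0,0,0,0,0,0]]}}

```text
time_s: 19.85
ee_pos: [0.6016, -0.0854, 0.0748]
eef_rot: [-3.142, -0.0, 1.883]
force: [-0.9, 2.1, 0.3]
grip_width: 0.0096
grip_force: 45.0
```

Call:
{"method": "servo_tool", "body": {"plan": [[5,0,0,0.0005,0,0,0],[5,0,0,0.0005,0,0,0],[5,0,0,0.0005,0,0,0],[5,0,0,0.0005,0,0,0],[5,0,0,0,0,0,0],[5,0,0,0,0,0,0],[5,0,0,0,0,0,0],[5,0,0,0,0,0,0]]}}

```text
time_s: 20.85
ee_pos: [0.6016, -0.0854, 0.0728]
eef_rot: [-3.141, -0.0, 1.883]
force: [-1.0, 3.3, 2.2]
grip_width: 0.0093
grip_force: 45.0
```

```bash
python3 -c "
from h import *
c=shot('scene');o=ctrl.get_obs();print(o['force'],o['moment'],o['ee_pos'])"
```

```text
[-0.77500099  2.7992678   1.67856005] [0.80639494 0.06808515 0.04699097] [ 0.60161732 -0.0854445   0.07278142]
```

Call:
{"method": "servo_tool", "body": {"plan": [[5,0.0003,0,0.0005,0,0,0],[5,0,0,0.0005,0,0,0],[5,0,0,0.0005,0,0,0],[5,0,0,0.0005,0,0,0],[5,0,0,0,0,0,0],[5,0,0,0,0,0,0],[5,0,0,0,0,0,0],[5,0,0,0,0,0,0]]}}

```text
time_s: 21.9
ee_pos: [0.6015, -0.0852, 0.0707]
eef_rot: [-3.141, -0.0, 1.883]
force: [-2.1, 4.0, -0.7]
grip_width: 0.0099
grip_force: 45.0
```

Call:
{"method": "servo_tool", "body": {"plan": [[5,0,0,0.0004,0,0,0],[5,0,0,0.0004,0,0,0],[5,0,0,0.0004,0,0,0],[5,0,0,0,0,0,0],[5,0,0,0,0,0,0],[5,0,0,0,0,0,0],[5,0,0,0,0,0,0],[5,0,0,0,0,0,0]]}}

```text
time_s: 22.9
ee_pos: [0.6014, -0.0852, 0.0695]
eef_rot: [-3.141, -0.0, 1.883]
force: [-1.3, 4.1, 0.1]
grip_width: 0.0097
grip_force: 45.0
```

Call:
{"method": "servo_tool", "body": {"plan": [[5,0.0003,0,0.0004,0,0,0],[5,0.0002,0,0.0004,0,0,0],[5,0,0,0.0004,0,0,0],[5,0,0,0.0004,0,0,0],[5,0,0,0,0,0,0],[5,0,0,0,0,0,0],[5,0,0,0,0,0,0],[5,0,0,0,0,0,0]]}}

```text
time_s: 23.9
ee_pos: [0.6014, -0.0847, 0.0679]
eef_rot: [-3.141, -0.0, 1.883]
force: [-0.7, 3.4, -0.4]
grip_width: 0.0099
grip_force: 45.0
```

Call:
{"method": "servo_tool", "body": {"plan": [[5,0,0,0.0004,0,0,0],[5,0,0,0.0004,0,0,0],[5,0,0,0.0004,0,0,0],[5,0,0,0,0,0,0],[5,0,0,0,0,0,0],[5,0,0,0,0,0,0],[5,0,0,0,0,0,0],[5,0,0,0,0,0,0]]}}

```text
time_s: 24.9
ee_pos: [0.6013, -0.0847, 0.0667]
eef_rot: [-3.141, -0.0, 1.883]
force: [0.2, 2.4, -1.3]
grip_width: 0.0096
grip_force: 45.0
```

Call:
{"method": "servo_tool", "body": {"plan": [[5,0,0,0.0004,0,0,0],[5,0,0,0.0004,0,0,0],[5,0,0,0.0004,0,0,0],[5,0,0,0.0004,0,0,0],[5,0,0,0,0,0,0],[5,0,0,0,0,0,0],[5,0,0,0,0,0,0],[5,0,0,0,0,0,0]]}}

```text
time_s: 25.9
ee_pos: [0.6014, -0.0847, 0.0652]
eef_rot: [-3.142, -0.0, 1.883]
force: [-0.5, 3.4, -0.6]
grip_width: 0.0096
grip_force: 45.0
```

Call:
{"method": "servo_tool", "body": {"plan": [[5,0,0,0.0004,0,0,0],[5,0,0,0.0004,0,0,0],[5,0,0,0.0004,0,0,0],[5,0,0,0,0,0,0],[5,0,0,0,0,0,0],[5,0,0,0,0,0,0],[5,0,0,0,0,0,0],[5,0,0,0,0,0,0]]}}

```text
time_s: 26.9
ee_pos: [0.6013, -0.0847, 0.0639]
eef_rot: [-3.141, -0.0, 1.883]
force: [-0.8, 2.4, -2.4]
grip_width: 0.0096
grip_force: 45.0
```

Call:
{"method": "servo_tool", "body": {"plan": [[5,0,0,0.0004,0,0,0],[5,0,0,0.0004,0,0,0],[5,0,0,0.0004,0,0,0],[5,0,0,0.0004,0,0,0],[5,0,0,0,0,0,0],[5,0,0,0,0,0,0],[5,0,0,0,0,0,0],[5,0,0,0,0,0,0]]}}

```text
time_s: 27.9
ee_pos: [0.6013, -0.0847, 0.0623]
eef_rot: [-3.141, -0.0, 1.883]
force: [-0.0, 2.0, -3.0]
grip_width: 0.0096
grip_force: 45.0
```

Call:
{"method": "servo_tool", "body": {"plan": [[5,0,0,0.0004,0,0,0],[5,0,0,0.0004,0,0,0],[5,0,0,0.0004,0,0,0],[5,0,0,0,0,0,0],[5,0,0,0,0,0,0],[5,0,0,0,0,0,0],[5,0,0,0,0,0,0],[5,0,0,0,0,0,0]]}}

```text
time_s: 28.9
ee_pos: [0.6014, -0.0847, 0.0612]
eef_rot: [3.142, 0.0, 1.883]
force: [-0.8, 2.4, -0.9]
grip_width: 0.0095
grip_force: 45.0
```

Run:
```python
from h import *
b=shot('scene'); c=shot('wrist'); np.savez('s6.npz',**b)
o=ctrl.get_obs(); print(o['ee_pos'],o['force'],o['moment'])
im=np.hstack([cv2.resize(c['pixels'][150:240,200:300],(400,360),interpolation=2),cv2.resize(b['pixels'][165:225,120:187],(400,360),interpolation=2)])
cv2.imwrite('pics/k.png',im[...,::-1])
```

```text
[ 0.60140283 -0.08470171  0.06124559] [-0.1236119   0.65496624 -2.74235019] [0.48085345 0.01395842 0.00224222]
```

View pics/k.png

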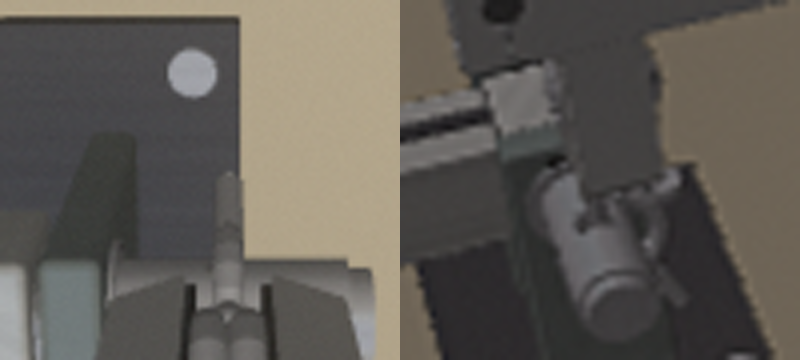

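That was the tenth and last picture. It shows the leg in the hole at crop (590,215) and the sprung leg curling round the far side of the shank at (655,220–290). A few millimetres remain, so I'll feel for the stop.

Call:
{"method": "servo_tool", "body": {"plan": [[5,0,0,0.0004,0,0,0],[5,0,0,0.0004,0,0,0],[5,0,0,0.0004,0,0,0],[5,0,0,0.0004,0,0,0],[5,0,0,0,0,0,0],[5,0,0,0,0,0,0],[5,0,0,0,0,0,0],[5,0,0,0,0,0,0]]}}

```text
time_s: 30.0
ee_pos: [0.6014, -0.0848, 0.0596]
eef_rot: [-3.142, 0.0, 1.883]
force: [0.3, 0.8, -1.2]
grip_width: 0.0096
grip_force: 45.0
```

Call:
{"method": "servo_tool", "body": {"plan": [[5,0,0,0.0004,0,0,0],[5,0,0,0.0004,0,0,0],[5,0,0,0,0,0,0],[5,0,0,0,0,0,0],[5,0,0,0,0,0,0],[5,0,0,0,0,0,0],[5,0,0,0,0,0,0],[5,0,0,0,0,0,0]]}}

```text
time_s: 31.0
ee_pos: [0.6014, -0.0847, 0.0588]
eef_rot: [-3.142, -0.0, 1.883]
force: [0.3, -0.2, -0.1]
grip_width: 0.0101
grip_force: 45.0
```

Call:
{"method": "servo_tool", "body": {"plan": [[5,0,0,0.0003,0,0,0],[5,0,0,0.0003,0,0,0],[5,0,0,0,0,0,0],[5,0,0,0,0,0,0],[5,0,0,0,0,0,0],[5,0,0,0,0,0,0],[5,0,0,0,0,0,0],[5,0,0,0,0,0,0]]}}

```text
time_s: 32.0
ee_pos: [0.6014, -0.0847, 0.0583]
eef_rot: [3.142, 0.0, 1.883]
force: [-0.4, 0.3, -0.1]
grip_width: 0.0097
grip_force: 45.0
```

Call:
{"method": "servo_tool", "body": {"plan": [[5,0,0,0.0003,0,0,0],[5,0,0,0.0003,0,0,0],[5,0,0,0,0,0,0],[5,0,0,0,0,0,0],[5,0,0,0,0,0,0],[5,0,0,0,0,0,0],[5,0,0,0,0,0,0],[5,0,0,0,0,0,0]]}}

```text
time_s: 33.0
ee_pos: [0.6014, -0.0847, 0.0576]
eef_rot: [3.142, 0.0, 1.883]
force: [0.7, 0.3, -0.3]
grip_width: 0.0097
grip_force: 45.0
```

Call:
{"method": "servo_tool", "body": {"plan": [[5,0,0,0.0003,0,0,0],[5,0,0,0,0,0,0],[5,0,0,0,0,0,0],[5,0,0,0,0,0,0],[5,0,0,0,0,0,0],[5,0,0,0,0,0,0],[5,0,0,0,0,0,0],[5,0,0,0,0,0,0]]}}

```text
time_s: 34.0
ee_pos: [0.6014, -0.0847, 0.0573]
eef_rot: [-3.142, 0.0, 1.883]
force: [-0.2, -1.6, 0.2]
grip_width: 0.0099
grip_force: 45.0
```

Call:
{"method": "servo_tool", "body": {"plan": [[5,0,0,0.0003,0,0,0],[5,0,0,0,0,0,0],[5,0,0,0,0,0,0],[5,0,0,0,0,0,0],[5,0,0,0,0,0,0],[5,0,0,0,0,0,0],[5,0,0,0,0,0,0],[5,0,0,0,0,0,0]]}}

```text
time_s: 35.0
ee_pos: [0.6014, -0.0847, 0.0571]
eef_rot: [3.142, -0.0, 1.883]
force: [-0.4, 0.1, -1.0]
grip_width: 0.0097
grip_force: 45.0
```

Forces are near zero and the origin is at home height (≈0.0695), so the snap is complete. I'll release and retreat upward.

Call:
{"method": "servo_tool", "body": {"plan": [[12,0,0,0,0,0,0],[15,0,0,0,0,0,0],[20,0,0,0,0,0,0],[25,0,0,0,0,0,0],[30,0,0,0,0,0,0],[30,0,0,0,0,0,0],[30,0,0,0,0,0,0],[30,0,0,0,0,0,0]]}}

```text
time_s: 36.0
ee_pos: [0.6014, -0.0847, 0.0571]
eef_rot: [3.142, 0.0, 1.883]
force: [0.1, 0.1, -0.0]
grip_width: 0.0284
grip_force: 0.0
```

Call:
{"method": "servo_tool", "body": {"plan": [[30,0,0,-0.005,0,0,0],[30,0,0,-0.01,0,0,0],[30,0,0,-0.015,0,0,0],[30,0,0,-0.02,0,0,0],[30,0,0,-0.02,0,0,0],[30,0,0,-0.02,0,0,0],[30,0,0,0,0,0,0],[30,0,0,0,0,0,0]]}}

```text
time_s: 37.0
ee_pos: [0.6012, -0.0847, 0.1466]
eef_rot: [-3.141, -0.0, 1.883]
force: [-0.9, 0.7, -0.2]
grip_width: 0.0282
grip_force: 0.0
```

Run:
```python
from fit import *
b=shot('scene'); c=shot('wrist'); a=shot('top')
ob=ctrl.get_obs(); print(ob['ee_pos'],ob['force'])
y0=np.radians(17.9)
for n,c_ in(('s',b),('w',c),('t',a)):
    W=cloud(c_); d=W[...,:2]-o; s=d@[np.cos(y0),np.sin(y0)]; t=d@[-np.sin(y0),np.cos(y0)]; z=W[...,2]
    m=(abs(s)<.014)&(abs(t)<.035)&(z>.092)&(z<.14)
    if m.sum()<5: continue
    print(n,m.sum(),'top z',np.percentile(z[m],99),'s',np.percentile(s[m],[5,50,95]),'t',np.percentile(t[m],[3,50,97]))
    k=(abs(s)<.014)&(t>.009)&(t<.04)&(z>.03)&(z<.1)
    for lo in np.arange(.034,.1,.006):
        q=k&(z>=lo)&(z<lo+.006)
        if q.sum(): print('   sprung z%.3f n%d t%.1f s%.1f'%(lo,q.sum(),np.median(t[q])*1e3,np.median(s[q])*1e3))
```

```text
[ 0.60108292 -0.08465675  0.1462665 ] [ 0.08901191 -0.49719335  0.11478953]
s 263 top z 0.12559595582157798 s [-0.00291307  0.00258716  0.00515367] t [0.00080358 0.01160834 0.02316037]
   sprung z0.040 n7 t12.9 s0.4
   sprung z0.046 n3 t13.4 s0.3
   sprung z0.058 n2 t13.3 s0.1
   sprung z0.064 n10 t13.9 s-0.0
   sprung z0.070 n15 t12.4 s1.3
   sprung z0.076 n13 t10.6 s0.6
   sprung z0.082 n8 t11.0 s0.7
   sprung z0.088 n13 t11.9 s0.3
   sprung z0.094 n13 t15.2 s1.2
w 403 top z 0.1250250550687706 s [-0.0065     -0.00192153  0.00202775] t [0.00362429 0.01663125 0.02517706]
   sprung z0.040 n12 t14.6 s-3.7
   sprung z0.046 n11 t13.5 s-3.7
   sprung z0.064 n15 t11.1 s7.5
   sprung z0.070 n69 t10.4 s5.6
   sprung z0.076 n5 t9.4 s-9.0
t 118 top z 0.1271144061295818 s [-0.00617113 -0.00196579  0.0028625 ] t [0.0007115  0.01392859 0.02372928]
   sprung z0.040 n3 t13.4 s-2.8
   sprung z0.046 n5 t11.9 s-3.4
   sprung z0.064 n1 t15.1 s-1.6
   sprung z0.070 n11 t9.8 s5.8
   sprung z0.076 n4 t9.7 s-8.8
```

The coil top is at z≈0.1255, so the origin is within about 1 mm of home. Tilt is small, the toe is below the shank and the gripper is clear, so I'll hand in.

```bash
python3 -c "
from station import ctrl
print(ctrl.hand_in())"
```

```text
the job is handed in; nothing more can be done
None
```

The job is handed in (the hand-in call gave no verdict): the larger clip is through the pin's cross hole with its sprung leg round the shank, seated within about 1 mm of home by depth readings and released, and the small clip was never touched.

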